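Put the tumbler on the cup dryer and switch it to warm

ROBOT

A 6-joint arm with a two-finger parallel gripper is mounted at the origin on a cart in front of the work surface, level with it; the furniture and walls round the work are solid. World frame = base frame: x ahead of the robot, y to its left, z up, the work surface at z = 0. Lengths are in m, angles in rad, forces in N, time in s.
With the tool pointing down it reaches from about 0.325 to 0.75 m from the base axis. Payload 7.6 kg.
Tool frame: the origin (TCP) lies on the centre line of the jaws, within the pads' length; the fingertips stand 8 mm ahead of it and the grasp point (between the pads) lies 11 mm behind it (tips_ahead is the z of the fingertips in the tool frame, in m); z points along the fingers, y is the line along which they close (so a half turn about z gives the same grasp; the last joint's range is limited). The gripper opens to 85 mm and grips with 20 to 120 N. Pads are 22 mm wide; open, the fingers measure 114 mm over their backs; the gripper's body (76 mm by 85 mm) begins 54 mm behind the grasp point. The pads swing forward as they close: fully open they stand 13 mm farther back than shut.
Start: joints at [-1.41, 0.052, 1.401, -0, 1.689, -0.07], TCP at [0.12, -0.511, 0.239] pointing down, gripper open.
Joint ranges: [-2.9, 2.9], [-0.91, 2.17], [0.12, 2.37], [-1.06, 4.2], [0.26, 2.73], [-2.93, 2.93]. Speed limits (rad/s): [2.57, 2.57, 3.01, 3.14, 3.14, 3.14].

INTERFACE

Orientations are given as a unit quaternion [w, x, y, z].
In Python, from cell import get_state, capture, hand_in, look_for, outline_of, tip_of, tips_ahead gives the robot as it stands.
- The arm moves only by the shell command python3 -m inch 'ROWS' [FORCE]. ROWS is JSON, a list of rows, each a list of 7 numbers: the finger opening in m, from 0 to 0.0854, then the shift along the tool's x, y, z in m, then the turn, a rotation vector about the tool's x, y, z in rad. In form: [[grip, dx, dy, dz, wx, wy, wz], ...]. A call has 1 to 5 rows; each row is the pose to reach, as a shift and turn from the pose commanded when the call began, along the tool's axes at that moment; what a row does not reach only later rows make up. A row lasts 1/8 s, in which the tool goes at most 62.5 mm and 10.7 degrees, less where a joint would pass 70% of its speed; a pose out of reach is approached as far as the arm can. A call with a gripper value outside its range is refused whole. The fingers move at their own pace and stop on an object; FORCE is the grip in N (left out, the last holds). Time passes only in rows, so rows that repeat a pose let the fingers close. It gives the time, the measured TCP pose, the force, the opening and the grip force at its end, in the units of the state.
- get_state(): the state, without advancing time (a new reading comes with each control period).
- capture(name): name is "scene" or "top"; returns a dict with "color" (420x560x3 uint8, red, green, blue), "fov_y" (degrees; the focal length in pixels is half the picture's height over the tangent of half this angle, whatever the lens; pixels are square), "cx", "cy" (the principal point, pixels), "dist" ([k1, k2, p1, p2, k3] as OpenCV has them; the pictures are not rectified), "R" (3x3) and "t" (3): a world point X has camera coordinates R X + t. Camera axes: x right, y down, z forward; pixel columns grow to the right and rows downward; lengths in m; the calibration is good to about 2 mm. A picture is of the moment at which its call begins. There is no depth.
- hand_in(): hands the job in; it is judged then, once.
Trained networks look in a picture, given as the dict that the camera call returned (one of the last four; its "shot" number tells which), for a name from the list of things; names that differ only in an ending like _2 or _b are one class to them, and where a whole thing is asked for, a point or a joint stands for the part that bears it (a point fixed in the world has none). Each returns a list of dicts, best first, with "p" (0 to 1); they miss things now and then, are a little off and sometimes report something else, mostly with a low value. They report only what shows in the picture. A call takes as long as a camera call.
- look_for(picture, target): "uv" ([column, row] in pixels, amid what is visible of it).
- outline_of(picture, target): "pixels" (420x560 bool, what is visible of it) and "uv" ([column, row] in pixels, amid what is visible of it).
- tip_of(picture, target): "uv" ([column, row] in pixels: a listed point, or the origin of a listed thing).
The state is a dict: "time_s": time; "joint_positions": joint angles; "joint_vel": joint speeds; "joint_torque": joint torques, N m; "tcp_pos": TCP position; "tcp_rot": TCP orientation; "force": force on the tool from outside, world axes, zero at the start; "wrist_torque": the same for the moment, N m; "finger_gap": opening from 0.0 (shut) to 1.0 (fully open); "grasp_force": force on a finger pad.
Only numpy, scipy, OpenCV 4.12 (cv2) and the standard library are available. Lean on these libraries where they do the work, as an engineer would, in place of code of your own. Each camera call takes 0.05 s, during which the arm holds its last target. There are 200 camera calls.

TASK

The rinsed mint-green tumbler lies next to the cup dryer, which is off (its red key is down). Set the tumbler upside down over the dryer's upright air post, lowering it until its rim sits flat in the drip dish rather than letting it drop, and then start warm air: press the amber key fully home so that it stays down and the red key pops up. Leave the blue and white keys up and do not push the other goods on the counter about.

Things in the scene. Friction and masses are not known exactly. Their poses are not given: they have to be found in the camera images.
- dryer: fixed cup dryer: cream case 300 mm wide (its y), 130 mm deep (x), deck 55 mm above the table. Origin: centre of its underside; x to its back, y to its left, z up. Right: round steel drip dish with the grey air post. Left: bank of four keys along y, 32 mm pitch, at y = 126 (always red), 94, 62, 30 mm, x = -12 mm; amber, blue and white come in any order. Red starts down, the others up
- dryer_seat (a point): centre of the drip dish's floor, on the axis of the air post, 57.5 mm above the table (dryer frame 0, -95, 57.5 mm); axes parallel to the dryer's. The floor is 47 mm in radius inside a thin raised lip. The tumbler's rim ends on this floor
- post_top (a point): top of the upright air post on its axis, 143 mm above the table (85.5 mm above the dish floor). The post is 42 mm thick at the foot (lowest 8 mm), 26 mm along the stem, 35 mm at the chamfered cap on top
- tumbler: loose mint-green eight-sided tumbler, 60 mm across flats, 110 mm long, wall 3 mm (54 mm clear inside), bottom 5 mm, about 0.14 kg, rigid. Origin: middle of its axis; y runs from the closed bottom (y = -55 mm) to the open mouth (+55 mm). It starts lying on a flat, origin 30 mm up, mouth roughly toward the dryer, z up; the two upright flats face its +x and -x: grip across these
- tumbler_mouth (a point): centre of the tumbler's open mouth, in the plane of its rim
- tumbler_bottom (a point): centre of the outside of the tumbler's closed bottom
- key_red (a joint): slide joint of the red (off) key: 0 = up (top face 20 mm over the deck), about 0.0115 = latched down, 0.0148 = bottom stop. Pushed right down (4 to 5 N, then the stop) it catches and stays down; the key that was down pops up by itself. Pushed less than 12 mm it springs back
- key_amber (a joint): slide joint of the amber (warm air) key: 0 = up (top face 20 mm over the deck), about 0.0115 = latched down, 0.0148 = bottom stop. Pushed right down (4 to 5 N, then the stop) it catches and stays down; the key that was down pops up by itself. Pushed less than 12 mm it springs back
- key_blue (a joint): slide joint of the blue (cool air) key: 0 = up (top face 20 mm over the deck), about 0.0115 = latched down, 0.0148 = bottom stop. Pushed right down (4 to 5 N, then the stop) it catches and stays down; the key that was down pops up by itself. Pushed less than 12 mm it springs back
- key_white (a joint): slide joint of the white (slow fan) key: 0 = up (top face 20 mm over the deck), about 0.0115 = latched down, 0.0148 = bottom stop. Pushed right down (4 to 5 N, then the stop) it catches and stays down; the key that was down pops up by itself. Pushed less than 12 mm it springs back
- key_red_top (a point): centre of the top face of the red key, 27 mm along dryer y by 46 mm along dryer x; goes down with the key; axes parallel to the dryer's; 75 mm above the table when up
- key_amber_top (a point): centre of the top face of the amber key, 27 mm along dryer y by 46 mm along dryer x; goes down with the key; axes parallel to the dryer's; 75 mm above the table when up
- key_blue_top (a point): centre of the top face of the blue key, 27 mm along dryer y by 46 mm along dryer x; goes down with the key; axes parallel to the dryer's; 75 mm above the table when up
- key_white_top (a point): centre of the top face of the white key, 27 mm along dryer y by 46 mm along dryer x; goes down with the key; axes parallel to the dryer's; 75 mm above the table when up
- ball_dispenser: fixed red gum-ball dispenser behind the dryer, 170 mm deep (x) by 150 mm wide (y), 335 mm tall; origin at the centre of its underside. Keep the arm clear of it and of the tall timber chest and goods display to its left, whose front stands about 60 mm before this origin
- mint_box_0: loose red carton, 49x73x122 mm, standing; origin at the centre of its underside; bystander
- mint_box_1: loose brown carton, 55x63x102 mm, standing; origin at the centre of its underside; bystander
- price_stamp: loose wooden hand stamp, 33x58x76 mm, standing; origin at the centre of its underside; bystander
- choc_bar_1: loose green wrapped chocolate bar, 52x150x12 mm, lying flat; origin at the centre of its underside; bystander

How it is judged:
On the way, in this order (a step that is already met when the one before it is completed fails the run):
1. the tumbler stands upside down over the air post, its rim on the dish floor, released and still, with the dryer still off (red key down) (horizontal distance between tumbler_mouth and dryer_seat below 0.012 m and horizontal distance between tumbler_bottom and dryer_seat below 0.015 m and z of tumbler_mouth in the frame of dryer_seat below 0.005 m and z of tumbler_bottom in the frame of dryer_seat above 0.105 m and contact force between tumbler and the fingers below 0.05 N and linear speed of tumbler below 0.03 m/s and value of joint key_red above 0.008 m), for 0.2 s.
2. the amber key is down and the red key has popped up (value of joint key_amber above 0.008 m and value of joint each of key_red, key_blue, key_white below 0.003 m), for 0.2 s.
At the end, for the whole second after the job is handed in: the tumbler stands mouth down over the air post, released and still: rim within 5 mm of the dish floor and 12 mm of the post's axis, bottom over 105 mm up and within 15 mm of the axis; amber key latched down (over 8 mm); red, blue and white keys up (under 3 mm) (all of step 2 and horizontal distance between tumbler_mouth and dryer_seat below 0.012 m and horizontal distance between tumbler_bottom and dryer_seat below 0.015 m and z of tumbler_mouth in the frame of dryer_seat below 0.005 m and z of tumbler_bottom in the frame of dryer_seat above 0.105 m and contact force between tumbler and the fingers below 0.05 N and linear speed of tumbler below 0.03 m/s); the robot touches nothing.
It fails at once if the blue or the white key is pushed down (over 6 mm) (value of joint any of key_blue, key_white above 0.006 m).
It fails at once if the tumbler is dropped (moves faster than 0.6 m/s with no finger touching it) (contact force between tumbler and the fingers below 0.02 N and linear speed of tumbler above 0.6 m/s).
It fails at once if another of the goods on the counter is moved by more than 30 mm (distance of any of mint_box_0, mint_box_1, price_stamp, choc_bar_1 from where it was at the start of the episode above 0.03 m).
It also fails if it takes over 48 s, if anything falls off the work surface, if the arm or the gripper's body presses on something with over 40 N, if the wrist force passes 120 N, or if a joint passes its speed limit or range.

## Working session

There is one attempt and no reset: what is moved stays moved. The work goes in short steps, Python scripts to look and compute and a shell command to move; the robot and the scene stay as the last step left them, time stands still between calls to the robot, and variables do not carry over. Pictures are saved under pics/ and viewed, at most 10 in all, crops included, and the job is handed in when it is done.

```bash
mkdir -p pics; ls; cat > h.py <<'E'
import numpy as np, cv2
from cell import *
from scipy.spatial.transform import Rotation as Ro
def K(p):
    f=p["color"].shape[0]/2/np.tan(np.radians(p["fov_y"])/2)
    return np.array([[f,0,p["cx"]],[0,f,p["cy"]],[0,0,1.]])
def ray(p,uv):
    n=cv2.undistortPoints(np.array([[uv]],float),K(p),np.array(p["dist"],float))[0,0]
    R=np.array(p["R"]);t=np.array(p["t"]);return -R.T@t, R.T@np.array([n[0],n[1],1.])
def atz(p,uv,z):
    c,d=ray(p,uv);return c+d*(z-c[2])/d[2]
def proj(p,X):
    return cv2.projectPoints(np.atleast_2d(np.array(X,float)),cv2.Rodrigues(np.array(p["R"],float))[0],np.array(p["t"],float),K(p),np.array(p["dist"],float))[0][:,0]
def tri(pu):
    A=np.zeros((3,3));b=np.zeros(3)
    for p,uv in pu:
        c,d=ray(p,uv);d/=np.linalg.norm(d);M=np.eye(3)-np.outer(d,d);A+=M;b+=M@c
    return np.linalg.solve(A,b)
def save(p,n,s=1): cv2.imwrite(f"pics/{n}.png",cv2.resize(p["color"][:,:,::-1],None,fx=s,fy=s))
E
python3 - <<'E'
from h import *
np.set_printoptions(precision=4,suppress=True)
P={n:capture(n) for n in("scene","top")}
for n,p in P.items():
    save(p,n+"0",1.4); print(n,-np.array(p["R"]).T@p["t"])
Z=dict(dryer_seat=.0575,post_top=.143,tumbler=.03,tumbler_mouth=.03,tumbler_bottom=.03,key_red_top=.0635,key_amber_top=.075,key_blue_top=.075,key_white_top=.075,dryer=0,mint_box_0=0,mint_box_1=0,price_stamp=0,choc_bar_1=0,ball_dispenser=0)
for k,z in Z.items():
    pu=[]
    for n,p in P.items():
        r=tip_of(p,k)
        if r: print(k,n,np.round(r[0]["uv"]),round(r[0]["p"],2),atz(p,r[0]["uv"],z));pu.append((p,r[0]["uv"]))
    if len(pu)==2: print("   tri",tri(pu))
print(tips_ahead, get_state())
E
```

```text
pics
scene [ 0.0837 -0.8481  1.0419]
top [ 0.4498 -0.02    1.4441]
dryer_seat scene [264. 247.] 0.65 [ 0.4752 -0.074   0.0575]
dryer_seat top [298. 234.] 0.68 [ 0.4807 -0.0816  0.0575]
   tri [ 0.4769 -0.0797  0.0628]
post_top scene [266. 231.] 0.7 [ 0.4777 -0.0925  0.143 ]
post_top top [302. 234.] 0.86 [ 0.4799 -0.088   0.143 ]
   tri [ 0.48   -0.0882  0.138 ]
tumbler scene [314. 331.] 0.79 [ 0.4533 -0.3874  0.03  ]
tumbler top [402. 247.] 0.6 [ 0.4478 -0.3778  0.03  ]
   tri [ 0.4519 -0.382   0.0223]
tumbler_mouth scene [295. 322.] 0.91 [ 0.4232 -0.3362  0.03  ]
tumbler_mouth top [387. 254.] 0.69 [ 0.4282 -0.333   0.03  ]
   tri [ 0.4267 -0.3337  0.0238]
tumbler_bottom scene [328. 346.] 0.63 [ 0.4591 -0.4439  0.03  ]
tumbler_bottom top [422. 243.] 0.55 [ 0.4598 -0.4324  0.03  ]
   tri [ 0.462  -0.4376  0.0164]
key_red_top scene [233. 204.] 0.58 [0.4777 0.1477 0.0635]
key_red_top top [218. 232.] 0.59 [0.486  0.1425 0.0635]
   tri [0.4815 0.1442 0.065 ]
key_amber_top scene [238. 178.] 0.32 [0.5527 0.2556 0.075 ]
key_amber_top top [243. 233.] 0.74 [0.4816 0.0715 0.075 ]
   tri [0.4743
[... 831 characters left out ...]
 0.    ]
   tri [0.4871 0.3198 0.0009]
choc_bar_1 scene [325. 275.] 0.87 [ 0.6026 -0.2307  0.    ]
choc_bar_1 top [350. 193.] 0.7 [ 0.6028 -0.2344  0.    ]
   tri [ 0.6015 -0.2334  0.004 ]
0.008 {'time_s': 1.6, 'joint_positions': array([-1.4103,  0.0522,  1.4007,  0.    ,  1.6886, -0.0703]), 'joint_vel': array([-0.0002,  0.0015, -0.0009,  0.0001,  0.0008,  0.001 ]), 'joint_torque': array([ -0.0012, -38.1531, -36.0308,  -0.0002,   0.0002,   0.    ]), 'tcp_pos': array([ 0.1201, -0.5111,  0.2393]), 'tcp_rot': array([0.    , 0.9933, 0.1152, 0.    ]), 'force': array([ 0.1902, -0.1934,  0.6006]), 'wrist_torque': array([0.014 , 0.0417, 0.001 ]), 'grasp_force': 0.0, 'finger_gap': 0.9972624503202743}
```

View pics/scene0.png

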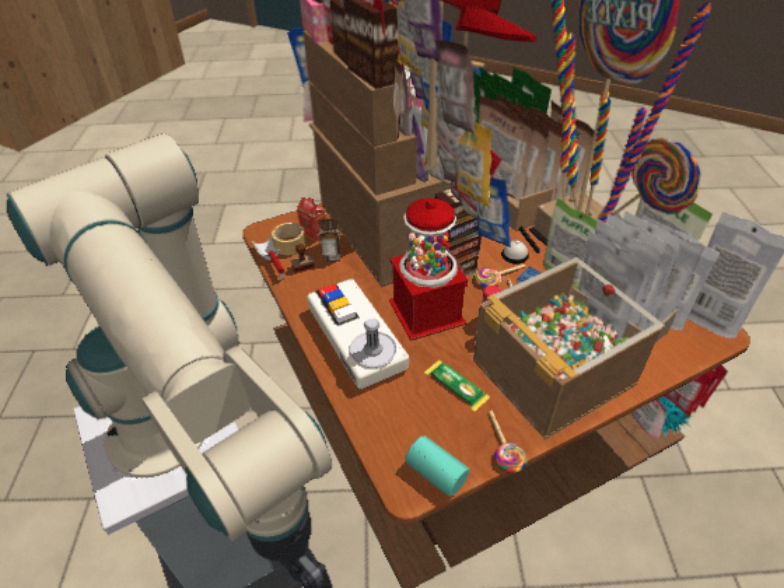

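View pics/top0.png

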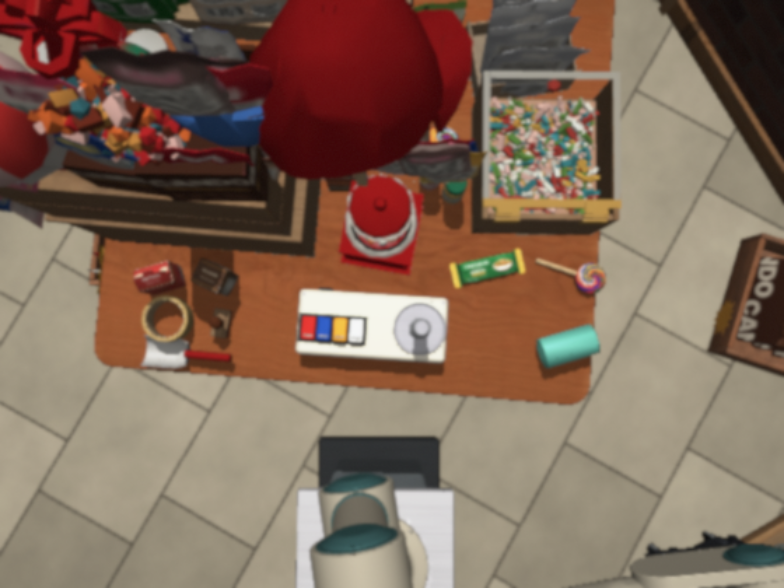

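The scene view shows the tumbler at about (436,465) in the 1.4x picture, with the mouth toward the dryer. The dryer is around (357,332). Its keys run from the far-left end: red, blue, amber (340,303), white. The top view agrees, with amber at (341,330), the post at (420,328) and the tumbler at (568,346). Next I'll fit the poses against the outlines.

```bash
cat >> h.py <<'E'
from scipy.optimize import minimize
def hull(p,X,m):
    cv2.fillConvexPoly(m,cv2.convexHull(np.round(proj(p,X)*8).astype(np.int32)),1,shift=3)
def prism(h0,h1,ap=.03):
    r=ap/np.cos(np.pi/8);a=np.pi/8+np.arange(8)*np.pi/4
    return np.array([[r*np.cos(t),h,r*np.sin(t)] for h in(h0,h1) for t in a])
def box(x0,x1,y0,y1,z0,z1): return np.array([[x,y,z] for x in(x0,x1) for y in(y0,y1) for z in(z0,z1)])
def cyl(x,y,r,z0,z1): return np.array([[x+r*np.cos(t),y+r*np.sin(t),z] for z in(z0,z1) for t in np.linspace(0,6.28,24)])
TUM=[prism(-.055,.055)]
DRY=[box(-.065,.065,-.15,.15,0,.055),cyl(0,-.095,.0175,.135,.143),cyl(0,-.095,.013,.05,.14)]+[box(-.035,.011,y-.0135,y+.0135,.05,z) for y,z in((.126,.0635),(.094,.075),(.062,.075),(.03,.075))]
def fit(views,parts,z,x0):
    def cost(v):
        R=Ro.from_euler('z',v[2]).as_matrix();c=0
        for p,mask in views:
            m=np.zeros(mask.shape,np.uint8)
            for X in parts: hull(p,X@R.T+[v[0],v[1],z],m)
            d=(cv2.GaussianBlur(m.astype(np.float32),(0,0),1)-cv2.GaussianBlur(mask.astype(np.float32),(0,0),1))
            c+=(d**2).sum()/mask.sum()
        return c
    x0=np.array(x0);S=np.vstack([x0,x0+[.01,0,0],x0+[0,.01,0],x0+[0,0,.08]])
    r=minimize(cost,x0,method='Nelder-Mead',options=dict(initial_simplex=S,xatol=1e-4,fatol=1e-5));return r.x,r.fun
E
python3 - <<'E'
from h import *
P=[capture(n) for n in("scene","top")]
for nm,parts,z,x0 in(("tumbler",TUM,.03,[.445,-.385,.3]),("dryer",DRY,0,[.483,.013,-.03])):
    V=[(p,outline_of(p,nm)[0]["pixels"]) for p in P]
    print(nm,[fit(v,parts,z,x0) for v in (V,V[:1],V[1:])])
E
```

```text
tumbler [(array([ 0.44655539, -0.38744108,  0.29002551]), np.float64(0.04431119685990741)), (array([ 0.44389143, -0.38728281,  0.31316743]), np.float64(0.010973743656102349)), (array([ 0.44867662, -0.3858635 ,  0.29636211]), np.float64(0.008847026501671743))]
dryer [(array([ 0.48565281,  0.01128172, -0.06562833]), np.float64(0.3335679645077698)), (array([ 0.48246091,  0.01641976, -0.07699428]), np.float64(0.16680208590662055)), (array([ 0.48641592,  0.01145759, -0.06303101]), np.float64(0.1522944792808845))]
```

```bash
python3 -m inch '[[0.085,0.06,0,0,0,0,0],[0.085,0.12,-0.005,0,0,0,0],[0.085,0.18,-0.01,0,0,0.18,0],[0.085,0.24,-0.015,0,0,0.36,0],[0.085,0.3,-0.02,0,0,0.36,0]]' 40; python3 - <<'E'
from h import *
np.set_printoptions(precision=3,suppress=True)
s=get_state();print(s["joint_positions"],s["tcp_pos"],s["tcp_rot"])
P=[capture(n) for n in("scene","top")]
for i,p in enumerate(P):
    m=outline_of(p,"dryer")[0]["pixels"]
    im=p["color"].copy(); c=cv2.findContours(m.astype(np.uint8),0,1)[0]; cv2.drawContours(im,c,-1,(0,255,0),1)
    v=[.4857,.0113,-.0656];R=Ro.from_euler('z',v[2]).as_matrix()
    mm=np.zeros(m.shape,np.uint8)
    for X in DRY: hull(p,X@R.T+[v[0],v[1],0],mm)
    cv2.drawContours(im,cv2.findContours(mm,0,1)[0],-1,(255,0,255),1)
    a,b=(200,190) if i==0 else (190,190)
    im=im[b:b+100,a:a+140]; cv2.imwrite(f"pics/d{i}.png",cv2.resize(im[:,:,::-1],None,fx=5,fy=5,interpolation=cv2.INTER_CUBIC))
a=cv2.imread("pics/d0.png");b=cv2.imread("pics/d1.png");cv2.imwrite("pics/d.png",cv2.resize(np.vstack([a,b]),None,fx=.6,fy=.6))
E
```

```text
time_s: 2.52
tcp_pos: [0.4075, -0.4232, 0.2387]
tcp_rot: [-0.021, 0.977, 0.111, 0.178]
force: [-0.8, -0.8, 0.2]
finger_gap: 0.995
grasp_force: 0.0
[-1.025  0.113  1.372  0.343  1.541  0.329] [ 0.408 -0.423  0.239] [-0.021  0.977  0.111  0.178]
```

View pics/d.png

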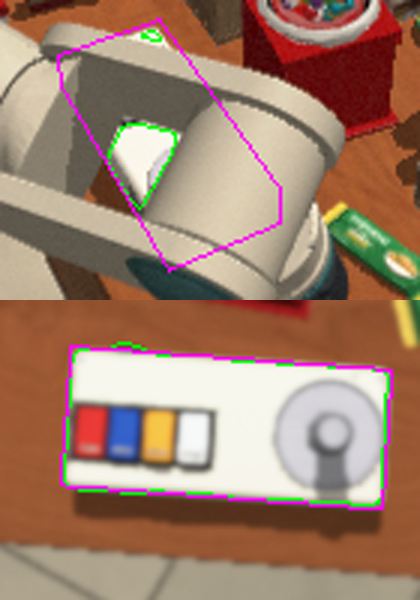

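The top crop shows the fitted outline lying on the case edge, and the arm hides the dryer in the scene view. Now I'll compute the pre-grasp pose, with the tool leaning about 20° toward the mouth.

```bash
cat >> h.py <<'E'
np.set_printoptions(precision=4,suppress=True)
def RT(s=None):
    s=s or get_state();q=s["tcp_rot"];return np.array(s["tcp_pos"]),Ro.from_quat([q[1],q[2],q[3],q[0]]).as_matrix()
def to(pos,R):
    p,R0=RT();w=Ro.from_matrix(R0.T@R).as_rotvec();print("shift",R0.T@(np.array(pos)-p),"turn",w,np.degrees(np.linalg.norm(w)))
def frame(x,z):
    z=np.array(z,float);z/=np.linalg.norm(z);x=np.array(x,float);x-=z*(x@z);x/=np.linalg.norm(x);return np.array([x,np.cross(z,x),z]).T
def pick(c,yaw,s,a,up,back=0,zg=.032):
    m=np.array([-np.sin(yaw),np.cos(yaw),0]);z=np.cos(a)*np.array([0,0,-1])+np.sin(a)*m
    g=np.array([c[0],c[1],zg])+s*m; return g+.011*z-back*z+[0,0,up],frame(-m,z)
def place(seat,s,a,lift,head=np.pi/2):
    d=np.array([np.cos(head),np.sin(head),0]);z=np.cos(a)*d-np.sin(a)*np.array([0,0,1])
    return np.array([seat[0],seat[1],.0575+.055-s+lift])+.011*z,frame([0,0,1],z)
E
python3 - <<'E'
from h import *
to(*pick((.446,-.387),.30,-.025,.35,0,.10))
E
```

```text
shift [0.0022 0.0297 0.1327] turn [-0.0073 -0.5684  1.5302] 93.53040919812686
```

```bash
python3 -m inch '[[0.085,0,0.01,0.02,-0.001,-0.114,0.306],[0.085,0,0.02,0.05,-0.003,-0.228,0.612],[0.085,0,0.03,0.08,-0.004,-0.342,0.918],[0.085,0,0.03,0.11,-0.006,-0.455,1.224],[0.085,0.002,0.03,0.133,-0.007,-0.568,1.53]]'; python3 -m inch '[[0.085,0,0,0,0,0,0],[0.085,0,0,0,0,0,0]]'; python3 - <<'E'
from h import *
s=get_state();print(s["joint_positions"],*RT(s))
to(*pick((.446,-.387),.30,-.025,.35,0,.10))
P=[capture(n) for n in("scene","top")]
for i,p in enumerate(P):
    r=outline_of(p,"tumbler")
    if r: print(fit([(p,r[0]["pixels"])],TUM,.03,[.446,-.387,.3]))
    if i==0: save(p,"pre",1.4)
E
```

```text
time_s: 3.35
tcp_pos: [0.4608, -0.4417, 0.1143]
tcp_rot: [-0.074, 0.947, -0.313, -0.006]
force: [0.3, 0.1, 0.9]
finger_gap: 0.993
grasp_force: 0.0
time_s: 3.6
tcp_pos: [0.4612, -0.442, 0.1168]
tcp_rot: [-0.073, 0.948, -0.309, -0.002]
force: [0.0, -0.4, 0.4]
finger_gap: 0.996
grasp_force: 0.0
[-0.8739  0.4932  1.1279  0.1218  1.6028  1.3253] [ 0.4612 -0.442   0.1168] [[ 0.8093 -0.5859  0.0406]
 [-0.5852 -0.7986  0.1407]
 [-0.05   -0.1376 -0.9892]]
shift [-0.0002 -0.0021  0.0015] turn [-0.004  -0.2448  0.6522] 39.91464904041175
(array([ 0.4434, -0.3823,  0.3207]), np.float64(0.09297035255623823))
(array([ 0.4486, -0.3857,  0.3101]), np.float64(0.007680748715812777))
```

View pics/pre.png

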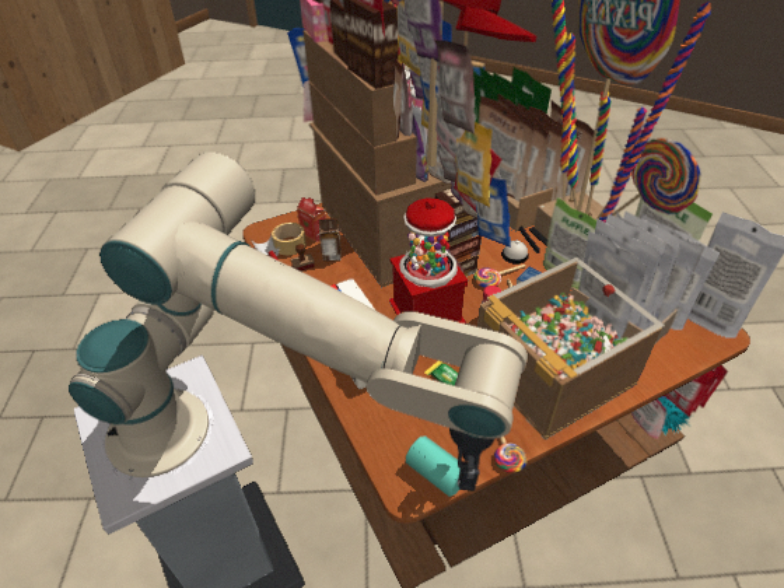

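The gripper is beside and above the tumbler's closed end in the picture (468,460), and 40° of turn remains. I'll finish the turn and fit a kinematic model for the placing pose.

```bash
python3 -m inch '[[0.085,0,-0.002,0.001,-0.001,-0.065,0.17],[0.085,0,-0.002,0.001,-0.002,-0.13,0.34],[0.085,0,-0.002,0.001,-0.003,-0.19,0.51],[0.085,0,-0.002,0.001,-0.004,-0.245,0.652],[0.085,0,-0.002,0.001,-0.004,-0.245,0.652]]'; python3 - <<'E'
from h import *
from scipy.optimize import least_squares
s=get_state();print(s["joint_positions"])
to(*pick((.4465,-.387),.305,-.025,.35,0,.0))
D=[([-1.4103,.0522,1.4007,0,1.6886,-.0703],[.1201,-.5111,.2393]),([-1.025,.113,1.372,.343,1.541,.329],[.4075,-.4232,.2387]),([-.8739,.4932,1.1279,.1218,1.6028,1.3253],[.4612,-.442,.1168]),(list(s["joint_positions"]),list(s["tcp_pos"]))]
E=lambda a,t:Ro.from_euler(a,t).as_matrix()
def fk(q,k):
    h,a1,L2,e,L3,d=k
    A=E('z',q[0]);R=A@E('y',q[1]);p=A@[a1,0,h]+R@[0,0,L2];R=R@E('y',q[2]);p=p+R@[e,0,L3]
    R=R@E('z',q[3])@E('y',q[4])@E('z',q[5]);return p+R@[0,0,d],R@E('z',np.pi/2)
r=least_squares(lambda k:np.concatenate([fk(q,k)[0]-x for q,x in D]+[.01*(k-[.3,0,.35,0,.4,.25])]),[.3,0,.35,0,.4,.25])
print(r.x,np.abs(r.fun).max());print(np.abs(fk(D[-1][0],r.x)[1]-RT(s)[1]).max())
np.save("k.npy",r.x)
lo=[-2.9,-.91,.12,-1.06,.26,-2.93];hi=[2.9,2.17,2.37,4.2,2.73,2.93]
for a in(.35,):
  for head in np.radians([60,80,100,120,140]):
   for lift in(0,.11):
    P,R=place((.4795,-.085),-.025,a,lift,head);best=None
    for q0 in([-.3,.3,1.5,1.5,1.5,0],[-.3,.5,1.2,1.,1.2,.9],[-.3,.5,1.2,1.8,1.8,-.9]):
        f=least_squares(lambda q:np.concatenate([10*(fk(q,r.x)[0]-P),(fk(q,r.x)[1]-R).ravel()]),q0,bounds=(lo,hi))
        if best is None or f.cost<best.cost:best=f
    print(a,np.degrees(head),lift,best.cost.round(5),best.x)
E
```

```text
time_s: 4.42
tcp_pos: [0.4629, -0.4399, 0.1148]
tcp_rot: [-0.104, 0.792, -0.585, -0.141]
force: [-0.6, -0.0, 0.1]
finger_gap: 0.997
grasp_force: 0.0
[-0.8746  0.6919  0.8819  0.1404  1.8916  1.9905]
shift [ 0.     -0.0001  0.0992] turn [-0.0014  0.002  -0.0057] 0.35471355234556873
[0.4028 0.0921 0.4656 0.2716 0.3713 0.4065] 0.037471927795677
2.914335439641036e-16
0.35 59.99999999999999 0 0.0 [-0.9454  0.8009  1.5445  1.0305  1.6058 -0.86  ]
0.35 59.99999999999999 0.11 0.0 [-0.9454  0.5193  1.592   1.0497  1.7248 -0.6573]
0.35 80.0 0 0.0 [-0.8269  0.871   1.2732  0.8959  1.8682 -0.7979]
0.35 80.0 0.11 0.0 [-0.8269  0.6446  1.3141  0.9506  1.9803 -0.6403]
0.35 100.0 0 0.0 [-0.6921  0.9603  1.0186  0.7931  2.1189 -0.8006]
0.35 100.0 0.11 0.0 [-0.6921  0.7653  1.0571  0.8726  2.2244 -0.6603]
0.35 119.99999999999999 0 0.0 [-0.5488  1.0489  0.7955  0.682   2.3487 -0.8684]
0.35 119.99999999999999 0.11 0.0 [-0.5488  0.872   0.8342  0.7831  2.4516 -0.7315]
0.35 140.0 0 0.0 [-0.4008  1.1214  0.624   0.5085  2.5409 -1.0352]
0.35 140.0 0.11 0.0 [-0.4008  0.9542  0.6641  0.6203  2.6485 -0.9044]
```

```bash
python3 -m inch '[[0.085,0,0,0.03,0,0,0],[0.085,0,0,0.06,0,0,0],[0.085,0,0,0.085,0,0,0],[0.085,0,0,0.099,0,0,0],[0.085,0,0,0.099,0,0,0]]'; python3 - <<'E'
from h import *
to(*pick((.4465,-.387),.305,-.025,.35,0,.0))
p=capture("scene"); im=p["color"][270:400,250:410]; cv2.imwrite("pics/g.png",cv2.resize(im[:,:,::-1],None,fx=4,fy=4))
E
```

```text
time_s: 5.05
tcp_pos: [0.4527, -0.4063, 0.0217]
tcp_rot: [-0.104, 0.792, -0.585, -0.142]
force: [0.0, -1.1, 0.0]
finger_gap: 0.993
grasp_force: 0.0
shift [ 0.0009  0.0001 -0.0003] turn [-0.0006  0.0031 -0.0055] 0.3608189183921338
```

View pics/g.png

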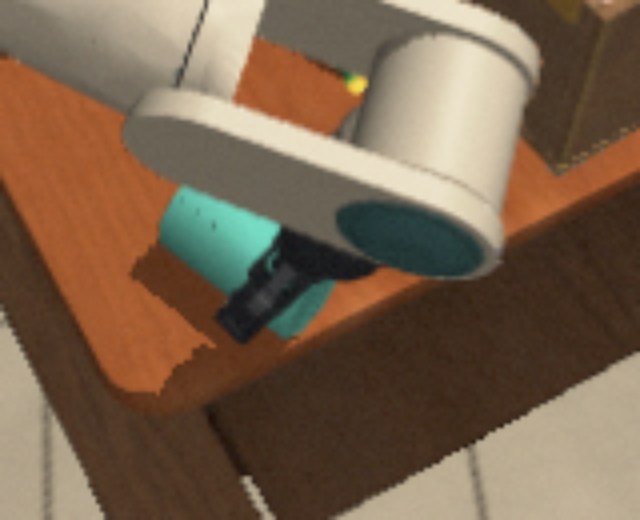

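The fingers straddle the tumbler near its closed end (crop about 290,270). Closing now, then lifting.

```bash
python3 -m inch '[[0.05,0,0,0,0,0,0],[0.05,0,0,0,0,0,0],[0.05,0,0,0,0,0,0],[0.05,0,0,0,0,0,0],[0.05,0,0,0,0,0,0]]' 45; python3 -m inch '[[0.05,0,0,-0.05,0,0,0],[0.05,0,0,-0.1,0,0,0],[0.05,0,0,-0.15,0,0,0],[0.05,0,0,-0.2,0,0,0],[0.05,0,0,-0.25,0,0,0]]'; python3 - <<'E'
from h import *
s=get_state();print(s["joint_positions"])
P,R=place((.4795,-.085),-.025,.35,.14); print(P); to(P,R)
to(P+[0,-.12,0],R)
E
```

```text
time_s: 5.72
tcp_pos: [0.4535, -0.4076, 0.0234]
tcp_rot: [-0.103, 0.792, -0.585, -0.14]
force: [-0.4, -2.4, 5.9]
finger_gap: 0.692
grasp_force: 50.0
time_s: 6.35
tcp_pos: [0.4785, -0.4893, 0.2578]
tcp_rot: [-0.104, 0.792, -0.585, -0.142]
force: [1.0, -1.0, -0.1]
finger_gap: 0.693
grasp_force: 49.2
[-0.9002  0.8567  0.3531  0.1613  2.2564  2.0255]
[ 0.4795 -0.0747  0.2737]
shift [-0.3772 -0.1227  0.1217] turn [ 1.2264  0.3118 -2.6457] 168.03342813637119
shift [-0.2696 -0.0875  0.0822] turn [ 1.2264  0.3118 -2.6457] 168.03342813637119
```

```bash
python3 -m inch '[[0.05,0,0,0,0.075,0.019,-0.162],[0.05,0,0,0,0.15,0.038,-0.324],[0.05,0,0,0,0.225,0.057,-0.486],[0.05,0,0,0,0.3,0.076,-0.648],[0.05,0,0,0,0.375,0.095,-0.81]]';  python3 - <<'E'
from h import *
s=get_state();print(s["joint_positions"])
P,R=place((.4795,-.085),-.025,.35,.14); to(P+[0,-.2,0],R)
E
```

```text
time_s: 6.98
tcp_pos: [0.4785, -0.489, 0.2563]
tcp_rot: [-0.266, 0.93, -0.245, 0.057]
force: [-0.2, 0.7, -0.9]
finger_gap: 0.69
grasp_force: 49.3
[-1.0289  0.7269  0.5972  0.5297  2.0697  1.256 ]
shift [-0.1039 -0.1677  0.0857] turn [ 0.8485  0.2162 -1.8308] 116.2743119546289
```

Tracking well, so I'll continue the turn.

```bash
python3 -m inch '[[0.05,0,0,0,0.075,0.019,-0.162],[0.05,0,-0.01,0,0.15,0.038,-0.324],[0.05,-0.01,-0.02,0.01,0.225,0.057,-0.486],[0.05,-0.02,-0.03,0.02,0.3,0.076,-0.648],[0.05,-0.03,-0.05,0.03,0.375,0.095,-0.81]]';  python3 - <<'E'
from h import *
s=get_state();print(s["joint_positions"])
P,R=place((.4795,-.085),-.025,.35,.14); to(P+[0,-.2,0],R)
E
```

```text
time_s: 7.6
tcp_pos: [0.4805, -0.4234, 0.2566]
tcp_rot: [-0.376, 0.883, 0.14, 0.242]
force: [0.3, -0.2, -1.2]
finger_gap: 0.691
grasp_force: 49.4
[-1.0585  0.7119  0.7536  0.8643  2.1412  0.5089]
shift [ 0.0181 -0.1115  0.0983] turn [ 0.4728  0.1197 -1.0229] 64.92967462520217
```

```bash
python3 -m inch '[[0.05,0,-0.01,0.01,0.075,0.019,-0.162],[0.05,0,-0.02,0.02,0.15,0.038,-0.324],[0.05,0.01,-0.04,0.03,0.225,0.057,-0.486],[0.05,0.015,-0.05,0.04,0.3,0.076,-0.648],[0.05,0.015,-0.06,0.06,0.375,0.095,-0.81]]';  python3 - <<'E'
from h import *
s=get_state();print(s["joint_positions"])
P,R=place((.4795,-.085),-.025,.35,.14); to(P+[0,-.2,0],R); to(P+[0,-.1,0],R)
E
```

```text
time_s: 8.22
tcp_pos: [0.4875, -0.3379, 0.2653]
tcp_rot: [-0.409, 0.662, 0.5, 0.381]
force: [-0.1, -0.1, -1.3]
finger_gap: 0.698
grasp_force: 49.4
[-0.9552  0.7795  0.7583  1.0469  2.3606 -0.1917]
shift [ 0.0281 -0.0196  0.0544] turn [ 0.0981  0.0264 -0.211 ] 13.419767313349457
shift [ 0.0631 -0.0361  0.1466] turn [ 0.0981  0.0264 -0.211 ] 13.419767313349457
```

```bash
python3 -m inch '[[0.05,0.01,-0.01,0.03,0.05,0.013,-0.105],[0.05,0.02,-0.015,0.06,0.098,0.026,-0.211],[0.05,0.035,-0.02,0.09,0.098,0.026,-0.211],[0.05,0.05,-0.03,0.12,0.098,0.026,-0.211],[0.05,0.063,-0.036,0.147,0.098,0.026,-0.211]]'; python3 -m inch '[[0.05,0,0,0,0,0,0]]';   python3 - <<'E'
from h import *
s=get_state();print(s["joint_positions"])
P,R=place((.4795,-.085),-.025,.35,.14); to(P,R)
Q=[capture(n) for n in("scene","top")]
for p in Q:
    for k in("tumbler_mouth","tumbler_bottom","tumbler","post_top","dryer_seat"):
        r=tip_of(p,k); print(k,[(np.round(x["uv"],1),round(x["p"],2)) for x in r[:1]])
# predicted
p0,R0=RT();g=p0-.011*R0[:,2];up=np.array([0,0,1.])
for p in Q: print("pred mouth,bottom",proj(p,[g-[0,0,.08],g+[0,0,.03]]), "post,seat",proj(p,[[.4795,-.0835,.143],[.4795,-.0835,.0575]]))
a,b=[x["color"] for x in Q]
cv2.imwrite("pics/c.png",np.hstack([cv2.resize(x[:,:,::-1],None,fx=3.3,fy=3.3) for x in(a[150:330,200:320],b[160:340,240:360])]))
E
```

```text
time_s: 8.85
tcp_pos: [0.48, -0.1732, 0.2733]
tcp_rot: [-0.406, 0.582, 0.578, 0.404]
force: [0.1, -0.6, -0.7]
finger_gap: 0.696
grasp_force: 49.3
time_s: 8.98
tcp_pos: [0.4801, -0.1728, 0.2737]
tcp_rot: [-0.406, 0.581, 0.578, 0.404]
force: [0.2, -1.5, -0.9]
finger_gap: 0.689
grasp_force: 49.3
[-0.786   0.4677  1.2007  1.0208  2.2498 -0.4379]
shift [ 0.0338 -0.0008  0.0922] turn [-0.0003  0.0008 -0.0049] 0.2849552956077325
tumbler_mouth []
tumbler_bottom [(array([281. , 208.7]), 0.62)]
tumbler [(array([285.3, 223.7]), 0.73)]
post_top [(array([280.6, 223.4]), 0.72)]
dryer_seat [(array([265.4, 246.9]), 0.62)]
tumbler_mouth [(array([341.6, 233.3]), 0.8)]
tumbler_bottom [(array([348.5, 233. ]), 0.66)]
tumbler [(array([337.7, 233.7]), 0.9)]
post_top [(array([304.6, 234.4]), 0.87)]
dryer_seat [(array([298.6, 235.3]), 0.67)]
pred mouth,bottom [[283.192  238.0738]
 [282.7709 209.0293]] post,seat [[265.4189 229.122 ]
 [266.4977 248.004 ]]
pred mouth,bottom [[342.0268 233.3997]
 [348.3982 232.2758]] post,seat [[300.4822 233.8445]
 [298.9827 234.5338]]
```

View pics/c.png

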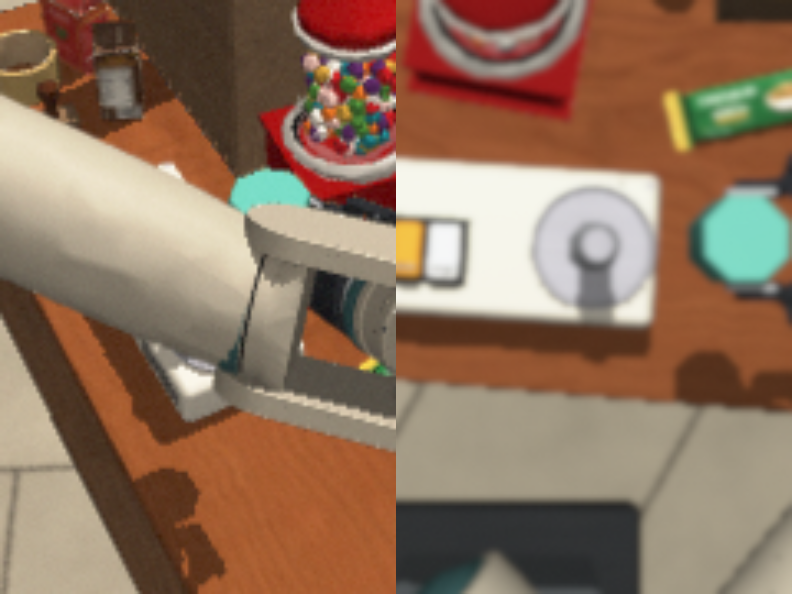

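The top view shows the tumbler mouth-down in the hand (octagon near full-image (347,232)) and the post cap near (301,234). I'll measure the offset between them by colour.

```bash
python3 - <<'E'
from h import *
p=capture("top");c=p["color"];hsv=cv2.cvtColor(c,cv2.COLOR_RGB2HSV)
m=((abs(hsv[...,0].astype(int)-82)<14)&(hsv[...,1]>70)&(hsv[...,2]>165)).astype(np.uint8);m[:,:320]=0;m[:200]=0;m[260:]=0
n,l,st,ce=cv2.connectedComponentsWithStats(m);i=1+np.argmax(st[1:,4]);print(st[i],ce[i])
p0,R0=RT();g=p0-.011*R0[:,2];zb=g[2]+.03
x,y,w,h=st[i][:4];print("bottom from image",atz(p,[x+w/2-.5,y+h/2-.5],zb),"centroid",atz(p,ce[i],zb),"pred",g, "widths", atz(p,[x-.5,y],zb)-atz(p,[x+w-.5,y+h],zb))
# dish: grey disc on cream
r=c[195:275,270:330].astype(int);d=(hsv[195:275,270:330,1]<45)&(r.sum(2)<3*222)&(r[...,2]>=r[...,0]-3)
k=d.astype(np.uint8);n,l,st,ce=cv2.connectedComponentsWithStats(k);i=1+np.argmax(st[1:,4]);x,y,w,h=st[i][:4];print(st[i],"dish",atz(p,[270+x+w/2-.5,195+y+h/2-.5],.059))
g2=cv2.cvtColor(c,cv2.COLOR_RGB2GRAY)[222:246,288:314];print(g2[::1,::1])
E
```

```text
[334 220  25  25 522] [345.9291 231.7931]
bottom from image [ 0.4808 -0.1795  0.3072] centroid [ 0.4813 -0.1793  0.3072] pred [ 0.4802 -0.1849  0.2772] widths [0.0566 0.0569 0.    ]
[  12   22   36   36 1025] dish [ 0.4796 -0.0849  0.059 ]
[[191 201 207 210 212 212 211 211 211 211 211 212 212 213 212 213 212 213
  213 212 211 204 196 186 187 209]
 [202 209 211 211 212 211 212 211 211 211 211 212 212 212 212 212 213 213
  214 214 213 212 207 197 184 186]
 [208 211 211 211 211 210 210 210 209 210 210 211 211 211 211 212 212 212
  213 213 214 213 212 207 193 180]
 [211 212 211 211 211 209 210 209 209 208 208 208 208 209 209 210 211 211
  212 212 212 212 213 210 202 188]
 [211 211 211 211 210 209 209 206 203 200 199 198 199 200 203 206 208 210
  210 211 212 212 212 211 208 197]
 [210 210 210 210 209 209 207 199 187 179 175 175 178 181 187 193 199 204
  209 210 211 211 211 211 210 203]
 [210 210 209 209 208 206 199 185 168 158 157 161 166 169 172 174 179 190
  202 208 211 211 211 211 211 208]
 [210 210 209 209 206 198 184 166 155 153 162 173 180 182 180 172 166 174
  189 203 209 210 211 2
[... 1056 characters left out ...]
18 114 137
  177 202 211 213 212 212 212 211]
 [213 214 213 211 203 184 154 119  93  82  84  89  94  95  96 100 120 157
  190 206 211 212 212 212 211 210]
 [213 214 214 213 211 203 182 147 112  92  87  87  88  89  94 106 132 171
  199 208 211 211 211 211 210 209]
 [213 212 212 212 212 209 195 162 127 108 103 103 103 104 106 115 140 177
  201 209 210 211 211 210 209 206]
 [212 211 211 211 210 209 197 166 132 117 114 114 114 114 115 119 141 177
  200 209 210 210 210 210 207 203]
 [210 211 211 211 210 208 197 166 133 119 116 117 117 117 117 120 141 177
  201 209 209 210 209 208 204 198]
 [208 211 211 210 210 208 195 166 132 119 117 116 116 116 116 119 140 176
  200 207 209 208 207 205 199 192]]
```

```bash
python3 -m inch '[[0.05,0.011,0,0.03,0,0,0],[0.05,0.022,-0.001,0.06,0,0,0],[0.05,0.0326,-0.001,0.089,0,0,0],[0.05,0.0326,-0.001,0.089,0,0,0],[0.05,0.0326,-0.001,0.089,0,0,0]]'; python3 - <<'E'
from h import *
P,R=place((.4795,-.085),-.025,.35,.14); to(P,R)
p=capture("top");c=p["color"];hsv=cv2.cvtColor(c,cv2.COLOR_RGB2HSV)
m=((abs(hsv[...,0].astype(int)-82)<14)&(hsv[...,1]>70)&(hsv[...,2]>165)).astype(np.uint8);m[:200]=0;m[260:]=0;m[:,:260]=0
n,l,st,ce=cv2.connectedComponentsWithStats(m);i=1+np.argmax(st[1:,4])
p0,R0=RT();g=p0-.011*R0[:,2];x,y,w,h=st[i][:4];print(st[i],ce[i],atz(p,[x+w/2-.5,y+h/2-.5],g[2]+.03),atz(p,ce[i],g[2]+.03),g)
q=capture("scene")
cv2.imwrite("pics/o.png",np.hstack([cv2.resize(a[:,:,::-1],None,fx=4,fy=4,interpolation=cv2.INTER_CUBIC) for a in(q["color"][180:280,210:310],c[185:285,250:350])]))
E
```

```text
time_s: 10.25
tcp_pos: [0.4796, -0.0801, 0.2737]
tcp_rot: [-0.406, 0.581, 0.578, 0.404]
force: [-0.3, -0.7, -0.1]
finger_gap: 0.695
grasp_force: 49.3
shift [ 0.0019 -0.0001  0.0051] turn [ 0.0018  0.0011 -0.0052] 0.3205287650673365
[292 220  26  25 520] [304.8096 231.9038] [ 0.48   -0.0846  0.3074] [ 0.4803 -0.0854  0.3074] [ 0.4796 -0.0907  0.2774]
```

View pics/o.png

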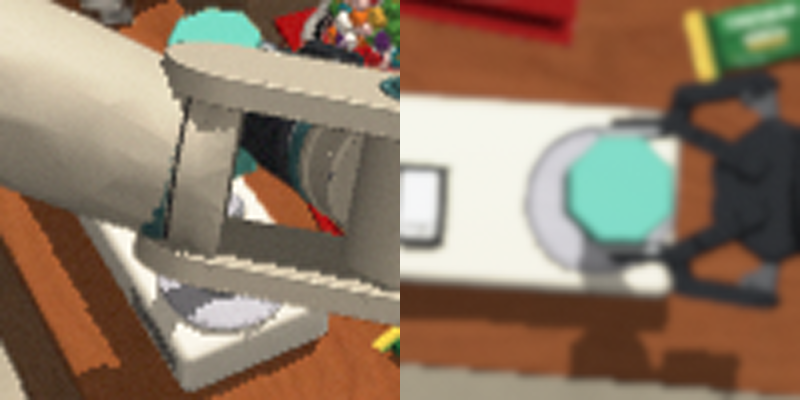

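The tumbler sits over the post (octagon about (305,232), axis within about 1 mm of the dish centre). Lowering it.

```bash
python3 -m inch '[[0.05,-0.019,0,0.007,0,0,0],[0.05,-0.038,0,0.014,0,0,0],[0.05,-0.056,0,0.0205,0,0,0],[0.05,-0.075,0,0.0275,0,0,0],[0.05,-0.094,0,0.0345,0,0,0]]'; python3 -m inch '[[0.05,-0.008,0,0.003,0,0,0],[0.05,-0.016,0,0.006,0,0,0],[0.05,-0.024,0,0.0088,0,0,0],[0.05,-0.028,0,0.0103,0,0,0],[0.05,-0.028,0,0.0103,0,0,0]]'
```

```text
time_s: 10.98
tcp_pos: [0.479, -0.0796, 0.172]
tcp_rot: [-0.406, 0.581, 0.578, 0.404]
force: [-0.3, -0.0, -0.9]
finger_gap: 0.693
grasp_force: 49.3
time_s: 11.6
tcp_pos: [0.479, -0.0795, 0.1435]
tcp_rot: [-0.406, 0.581, 0.578, 0.404]
force: [0.3, -0.2, -2.0]
finger_gap: 0.692
grasp_force: 49.3
```

```bash
python3 -m inch '[[0.05,-0.002,0,0.0007,0,0,0],[0.05,-0.004,0,0.0014,0,0,0],[0.05,-0.005,0,0.0018,0,0,0]]'; python3 -m inch '[[0.05,-0.0015,0,0.0005,0,0,0],[0.05,-0.003,0,0.001,0,0,0]]'
```

```text
time_s: 11.98
tcp_pos: [0.4789, -0.0795, 0.1382]
tcp_rot: [-0.406, 0.581, 0.578, 0.405]
force: [0.1, -0.7, -1.8]
finger_gap: 0.691
grasp_force: 49.3
time_s: 12.22
tcp_pos: [0.4789, -0.0796, 0.1351]
tcp_rot: [-0.406, 0.581, 0.578, 0.404]
force: [-0.5, -0.2, -0.6]
finger_gap: 0.695
grasp_force: 49.3
```

```bash
python3 -m inch '[[0.05,-0.001,0,0.0004,0,0,0],[0.05,-0.001,0,0.0004,0,0,0]]'
```

```text
time_s: 12.48
tcp_pos: [0.4789, -0.0796, 0.1344]
tcp_rot: [-0.406, 0.581, 0.578, 0.405]
force: [-0.7, 0.3, 1.6]
finger_gap: 0.693
grasp_force: 49.7
```

```bash
python3 -m inch '[[0.05,-0.001,0,0.0004,0,0,0],[0.05,-0.001,0,0.0004,0,0,0]]'
```

```text
time_s: 12.72
tcp_pos: [0.4788, -0.0796, 0.1343]
tcp_rot: [-0.406, 0.581, 0.578, 0.405]
force: [-3.2, -0.7, 7.4]
finger_gap: 0.692
grasp_force: 49.9
```

```bash
python3 -m inch '[[0.05,-0.001,0,0.0004,0,0,0],[0.05,-0.001,0,0.0004,0,0,0]]'
```

```text
time_s: 12.98
tcp_pos: [0.4788, -0.0796, 0.1342]
tcp_rot: [-0.406, 0.58, 0.578, 0.406]
force: [-5.0, -0.5, 14.8]
finger_gap: 0.694
grasp_force: 50.1
```

The rim is on the floor: force rose at the predicted height. I'll release and back out along the tool axis.

```bash
python3 -m inch '[[0.05,0.0015,0,-0.0005,0,0,0],[0.085,0.0015,0,-0.0005,0,0,0],[0.085,0.0015,0,-0.0005,0,0,0],[0.085,0.0015,0,-0.0005,0,0,0],[0.085,0.0015,0,-0.0005,0,0,0]]'; python3 -m inch '[[0.085,0,0,0,0,0,0],[0.085,0,0,-0.02,0,0,0],[0.085,0,0,-0.05,0,0,0],[0.085,0,0,-0.09,0,0,0],[0.085,0,0,-0.14,0,0,0]]'; python3 - <<'E'
from h import *
s=get_state();print(s["joint_positions"])
Q=[capture(n) for n in("scene","top")]
a,b=[x["color"] for x in Q]
cv2.imwrite("pics/r.png",np.hstack([cv2.resize(x[:,:,::-1],None,fx=2.6,fy=2.6) for x in(a[150:330,200:350],b[160:340,220:370])]))
for p in Q:
  for k,z in(("tumbler_bottom",.1675),):
    r=tip_of(p,k); print(k,[(np.round(x["uv"],1),round(x["p"],2),atz(p,x["uv"],z)) for x in r[:1]])
A=np.array([.4857,.0113,0])+Ro.from_euler('z',-.0656).apply([-.012,.062,.075]);print("amber",A,proj(Q[1],A))
for h in(.20,.085):
  y=np.array([np.cos(-.0656),np.sin(-.0656),0]);to(A+[0,0,h-.075-.008],frame(np.cross(y,[0,0,-1]),[0,0,-1]))
print(RT()[1])
E
```

```text
time_s: 13.6
tcp_pos: [0.4789, -0.0794, 0.1333]
tcp_rot: [-0.406, 0.581, 0.578, 0.404]
force: [-0.0, 0.6, -0.2]
finger_gap: 0.991
grasp_force: 0.0
time_s: 14.22
tcp_pos: [0.4783, -0.2128, 0.1824]
tcp_rot: [-0.406, 0.581, 0.578, 0.404]
force: [1.0, 0.3, 0.5]
finger_gap: 0.993
grasp_force: 0.0
[-0.8306  0.6327  1.1645  0.9127  2.2113 -0.6028]
tumbler_bottom [(array([265.3, 227.3]), 0.53, array([ 0.4721, -0.0978,  0.1675]))]
tumbler_bottom [(array([301. , 235.6]), 0.59, array([ 0.4744, -0.0837,  0.1675]))]
amber [0.4778 0.074  0.075 ] [[242.0752 234.5767]]
shift [ 0.1083 -0.0023  0.2653] turn [-0.0402 -1.2188  0.0504] 69.92932244503595
shift [ 0.0003 -0.0018  0.3049] turn [-0.0402 -1.2188  0.0504] 69.92932244503595
[[ 0.0054  1.      0.0035]
 [ 0.3443 -0.0052  0.9389]
 [ 0.9389 -0.0039 -0.3443]]
```

View pics/r.png

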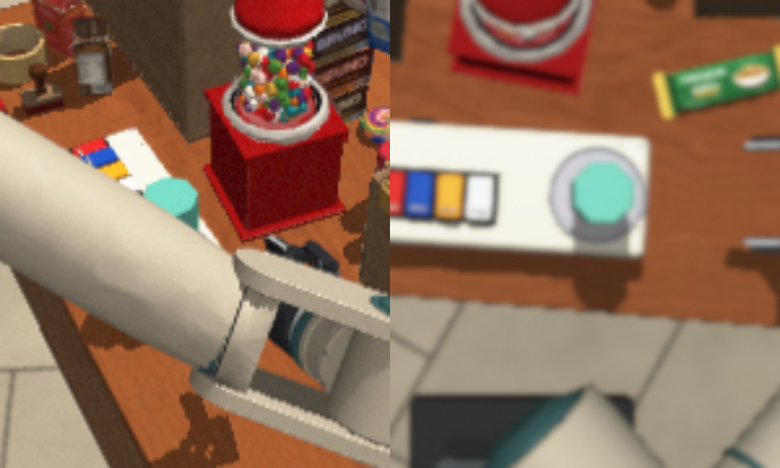

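The tumbler stands upside down in the dish (top crop (603,192)), released, and the bystanders are untouched. Next I'll rise, turn the tool down, shut the fingers and measure the amber key by colour.

```bash
python3 -m inch '[[0.085,0.03,0,-0.02,0,-0.17,0],[0.05,0.06,0,-0.03,0,-0.34,0],[0.02,0.09,0,-0.04,0,-0.51,0],[0,0.12,0,-0.045,-0.02,-0.68,0.02],[0,0.14,0,-0.05,-0.03,-0.85,0.03]]'; python3 - <<'E'
from h import *
p=capture("top");c=p["color"];hsv=cv2.cvtColor(c,cv2.COLOR_RGB2HSV)
def blob(m):
    m=m.astype(np.uint8);k=np.zeros_like(m);k[215:255,205:270]=m[215:255,205:270]
    n,l,st,ce=cv2.connectedComponentsWithStats(k);i=1+np.argmax(st[1:,4]);return st[i],ce[i]
H=hsv[...,0];S=hsv[...,1];V=hsv[...,2]
for n,m,z in(("amber",(H>14)&(H<30)&(S>120)&(V>140),.075),("blue",(H>100)&(H<130)&(S>120),.075),("red",((H<6)|(H>174))&(S>140)&(V>110),.0635)):
    st,ce=blob(m);x,y,w,h=st[:4];print(n,st,ce,atz(p,ce,z),atz(p,[x+w/2-.5,y+h/2-.5],z))
A=np.array([.477,.0725,.075]);y=np.array([np.cos(-.0656),np.sin(-.0656),0])
print(RT());to(A+[0,0,.19],frame(np.cross(y,[0,0,-1]),[0,0,-1]))
E
```

```text
time_s: 15.05
tcp_pos: [0.4792, -0.2091, 0.332]
tcp_rot: [-0.126, 0.711, 0.68, 0.13]
force: [1.2, -0.3, 0.1]
finger_gap: 0.142
grasp_force: 0.0
amber [237 227  12  17 174] [242.5287 234.7816] [0.4772 0.0727 0.075 ] [0.4766 0.0728 0.075 ]
blue [226 226  11  18 160] [231.0125 233.8438] [0.4796 0.1044 0.075 ] [0.4778 0.1044 0.075 ]
red [215 225  11  18 157] [219.7197 233.1401] [0.4815 0.1368 0.0635] [0.4805 0.136  0.0635]
(array([ 0.4799, -0.2077,  0.3373]), array([[ 0.0373,  0.9991,  0.0188],
       [ 0.9375, -0.0415,  0.3455],
       [ 0.346 ,  0.0047, -0.9382]]))
shift [ 0.2376 -0.0149  0.1646] turn [ 0.0004 -0.3533  0.0246] 20.291734683751393
```

```bash
python3 -m inch '[[0,0.05,-0.003,0.03,0,-0.12,0.01],[0,0.1,-0.006,0.06,0,-0.24,0.02],[0,0.15,-0.009,0.09,0,-0.353,0.025],[0,0.2,-0.012,0.13,0,-0.353,0.025],[0,0.238,-0.015,0.165,0,-0.353,0.025]]'; python3 -m inch '[[0,0,0,0,0,0,0],[0,0,0,0,0,0,0]]'; python3 - <<'E'
from h import *
A=np.array([.477,.0728,.075]);y=np.array([np.cos(-.0656),np.sin(-.0656),0])
print(RT());to(A+[0,0,.0],frame(np.cross(y,[0,0,-1]),[0,0,-1]))
E
```

```text
time_s: 15.72
tcp_pos: [0.4754, 0.0751, 0.2614]
tcp_rot: [-0.01, 0.73, 0.683, 0.003]
force: [1.3, -0.7, -0.2]
finger_gap: -0.001
grasp_force: 0.0
time_s: 15.98
tcp_pos: [0.4763, 0.0721, 0.2623]
tcp_rot: [-0.009, 0.731, 0.683, 0.002]
force: [1.2, -0.1, -0.5]
finger_gap: 0.0
grasp_force: 0.0
(array([0.4763, 0.0721, 0.2623]), array([[ 0.0682,  0.9976, -0.0092],
       [ 0.9975, -0.068 ,  0.0171],
       [ 0.0164, -0.0103, -0.9998]]))
shift [-0.0023  0.0026  0.1873] turn [-0.0103 -0.0164 -0.0026] 1.119442149729511
```

```bash
python3 -m inch '[[0,-0.001,0.001,0.04,-0.01,-0.016,0],[0,-0.002,0.002,0.08,-0.01,-0.016,0],[0,-0.002,0.0025,0.12,-0.01,-0.016,0],[0,-0.002,0.0025,0.15,-0.01,-0.016,0],[0,-0.002,0.0025,0.168,-0.01,-0.016,0]]'; python3 -m inch '[[0,0,0,0,0,0,0]]'; python3 - <<'E'
from h import *
A=np.array([.477,.0728,.075]);y=np.array([np.cos(-.0656),np.sin(-.0656),0])
to(A+[0,0,-.008],frame(np.cross(y,[0,0,-1]),[0,0,-1]))
p=capture("top");cv2.imwrite("pics/k.png",cv2.resize(p["color"][195:275,200:300,::-1],None,fx=6,fy=6,interpolation=cv2.INTER_CUBIC))
E
```

```text
time_s: 16.6
tcp_pos: [0.4772, 0.0714, 0.0932]
tcp_rot: [-0.001, 0.732, 0.681, -0.0]
force: [0.1, 0.8, 0.8]
finger_gap: -0.003
grasp_force: 0.0
time_s: 16.73
tcp_pos: [0.477, 0.0716, 0.0936]
tcp_rot: [-0.001, 0.732, 0.682, -0.001]
force: [-0.5, -0.4, -0.4]
finger_gap: -0.002
grasp_force: 0.0
shift [0.0012 0.     0.0266] turn [-0.0021 -0.0002 -0.0054] 0.3340989658909217
```

View pics/k.png

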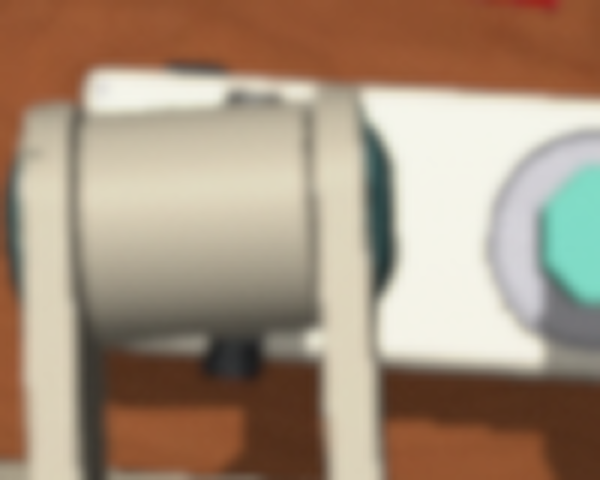

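The wrist hides the keys in this view, and the tumbler is undisturbed on the right. The measured pose is within about 1 mm of the key centre, so I'll press.

```bash
python3 -m inch '[[0,0.001,0,0.01,0,0,0],[0,0.001,0,0.016,0,0,0],[0,0.001,0,0.021,0,0,0],[0,0.001,0,0.024,0,0,0],[0,0.001,0,0.0255,0,0,0]]'; python3 -m inch '[[0,0,0,0.001,0,0,0],[0,0,0,0.002,0,0,0]]'
```

```text
time_s: 17.4
tcp_pos: [0.478, 0.0738, 0.0691]
tcp_rot: [0.0, 0.731, 0.682, 0.001]
force: [2.6, -0.4, 1.7]
finger_gap: 0.001
grasp_force: 1.6
time_s: 17.65
tcp_pos: [0.478, 0.0739, 0.0681]
tcp_rot: [0.0, 0.731, 0.682, 0.001]
force: [-3.1, -2.4, 15.0]
finger_gap: 0.004
grasp_force: 7.2
```

```bash
python3 -m inch '[[0,0,0,0.001,0,0,0],[0,0,0,-0.01,0,0,0],[0,0,0,-0.05,0,0,0],[0,0,0,-0.1,0,0,0],[0,0,0,-0.15,0,0,0]]'; python3 -m inch '[[0,-0.04,0,-0.04,0,0,0],[0,-0.09,0,-0.06,0,0,0],[0,-0.14,0,-0.06,0,0,0],[0,-0.19,0,-0.06,0,0,0],[0,-0.24,0,-0.06,0,0,0]]'; python3 -m inch '[[0,-0.05,0,0,0,0,0],[0,-0.05,0,0,0,0,0]]'; python3 - <<'E'
from h import *
p=capture("top");cv2.imwrite("pics/f.png",cv2.resize(p["color"][195:275,200:340,::-1],None,fx=5.5,fy=5.5,interpolation=cv2.INTER_CUBIC))
E
```

```text
time_s: 18.27
tcp_pos: [0.4766, 0.074, 0.2177]
tcp_rot: [-0.001, 0.731, 0.682, -0.001]
force: [0.8, 0.5, -1.1]
finger_gap: -0.003
grasp_force: 0.0
time_s: 18.9
tcp_pos: [0.4602, -0.1668, 0.2762]
tcp_rot: [-0.001, 0.731, 0.682, 0.0]
force: [1.2, -0.0, -0.2]
finger_gap: -0.0
grasp_force: 0.0
time_s: 19.15
tcp_pos: [0.4565, -0.2177, 0.2755]
tcp_rot: [-0.002, 0.732, 0.681, -0.0]
force: [-1.0, -0.2, -1.2]
finger_gap: 0.0
grasp_force: 0.0
```

View pics/f.png

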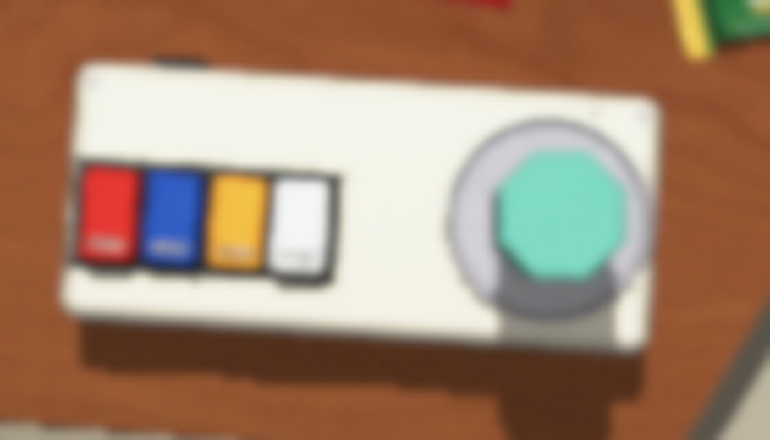

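Amber's lower shadow strip has gone and red's has appeared, and the tumbler is seated at (562,214). I'll check by comparing blob centroids before handing in.

```bash
python3 - <<'E'
from h import *
p=capture("top");hsv=cv2.cvtColor(p["color"],cv2.COLOR_RGB2HSV);H,S,V=cv2.split(hsv)
for n,m in(("amber",(H>14)&(H<30)&(S>120)&(V>140)),("blue",(H>100)&(H<130)&(S>120)),("red",((H<6)|(H>174))&(S>140)&(V>110))):
    k=np.zeros_like(H);k[215:255,205:270]=m[215:255,205:270];a,l,st,ce=cv2.connectedComponentsWithStats(k);i=1+np.argmax(st[1:,4]);print(n,st[i],ce[i])
for y,z in((.126,.075),(.126,.0635),(.062,.075),(.062,.0635)): print(y,z,proj(p,np.array([.4857,.0113,z])+Ro.from_euler('z',-.0656).apply([-.012,y,0])))
E
```

```text
amber [238 227  11  17 169] [242.7337 234.7396]
blue [226 226  11  18 165] [230.9636 233.8303]
red [214 225  12  18 161] [219.4658 233.0807]
0.126 0.075 [[218.892  232.8755]]
0.126 0.0635 [[219.3682 232.9766]]
0.062 0.075 [[242.0752 234.5767]]
0.062 0.0635 [[242.3585 234.6638]]
```

The centroid shifts agree with red up and amber down.

```bash
python3 -c "from cell import *;print(hand_in())"
```

```text
the job is handed in; nothing more can be done
None
```

I handed the job in at about 19 s: the tumbler stands upside down over the air post with its rim on the dish floor, and the top camera indicates amber latched down, red popped up, and blue and white still up; `hand_in()` gave no verdict.

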